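Turn the food warmer up by one click

TASK

Turn the heat of the food warmer up by one click: lay a fingertip on the big knurled dial and, by friction alone, drag it round clockwise (seen from above) until it clicks into the next mark, one click on from where it stands now. The dial is too wide to grip; do not pick up or push aside the pan, jar, beaker or tub around it.

Things in the scene. Friction and masses are not known exactly. Their poses are not given: they have to be found in the camera images.
- warmer: the food warmer, a fixed stainless box 340 (x) x 240 (y) x 60 mm high, origin at the centre of its underside on the work surface; its own -x side is the front. Its front part is a flat control deck at height 60 mm with the dial; its rear part is a black glass plate with the pan on it. Place and yaw vary.
- dial_top (a point): centre of the dial's flat top face, on the turning axis (vertical), 85 mm above the work surface, 100 mm in front (own -x) of the warmer's centre. The dial is one steel disc, 96 mm across and 24 mm high (its underside 1 mm above the deck), with a knurled rim and a ribbed top; both give a friction coefficient of at least 0.5 to a fingertip, so a steady push of 6 to 20 N turns it (a light fingertip slips a little, so the dial lags somewhat behind it).
- dial_index (a point): a point on the white index line on the dial's top face, 40 mm from the axis, at the height of the top face; it turns with the dial. With the dial at the middle mark it lies straight towards the warmer's front (own -x) from the axis. The deck beside the rim bears three marks, of one, two and three raised dots, 40 degrees (0.7 rad) apart, in clockwise order; the line points at one of them.
- dial (a joint): turn of the dial in rad, growing clockwise seen from above (heat up). It has three sprung click positions: 0 (one dot), 0.7 (two dots) and 1.4 (three dots), with end stops 0.12 beyond the outer ones. It starts at rest at 0 or at 0.7. About 0.07 N m at most takes it over the hump, which lies 0.35 rad from the click position that it leaves; past that it snaps on by itself into the next one, and stays there when let go.
- pan: a loose steel pan of brown eggs standing on the warmer's rear glass plate, 150 mm across, 45 mm high, its rim some 107 mm above the work surface; origin at the centre of its underside. Leave it alone.
- jar: a loose amber glass jar with a steel cap, 60 mm across, 95 mm high, standing on the work surface beside the warmer; origin at the centre of its underside. Leave it alone.
- beaker: a loose steel beaker, 72 mm across, 85 mm high, on the work surface beside the warmer; origin at the centre of its underside. Leave it alone.
- tofu_tub: a loose white lidded tub 104 x 79 x 56 mm high, on the work surface beside the rear of the warmer; origin at the centre of its underside. Leave it alone.

How it is judged (in metres and radians):
On the way, in this order (a step that is already met when the one before it is completed fails the run):
1. a fingertip rests on the dial (contact force between the fingers and dial above 0.5 N), for 0.05 s.
2. the dial has clicked clockwise into the next mark (distance of dial_index from where it was at the start of the episode between 0.0215 and 0.033 m and (value of joint dial between 0.6 and 0.8 rad or value of joint dial between 1.3 and 1.5 rad)), for 0.1 s.
At the end, for the whole second after the job is handed in: The dial rests in the click position next clockwise from where it began (within 0.1 rad of it, one step from the start), let go and at rest; pan, jar, beaker and tub stand upright (within 0.15 rad) and within 15 mm of where they stood (all of step 2 and velocity of joint dial between -0.05 and 0.05 rad/s and distance of each of pan, jar, beaker, tofu_tub from where it was at the start of the episode below 0.015 m and angle between each of pan, jar, beaker, tofu_tub's own z axis and vertical below 0.15 rad); the robot touches nothing.
It fails at once if the pan is lifted, pushed aside or tipped (distance of pan from where it was at the start of the episode above 0.02 m or angle between pan's own z axis and vertical above 0.3 rad).
It fails at once if the jar is lifted, pushed aside or tipped (distance of jar from where it was at the start of the episode above 0.02 m or angle between jar's own z axis and vertical above 0.3 rad).
It fails at once if the beaker is lifted, pushed aside or tipped (distance of beaker from where it was at the start of the episode above 0.02 m or angle between beaker's own z axis and vertical above 0.3 rad).
It fails at once if the tub is lifted, pushed aside or tipped (distance of tofu_tub from where it was at the start of the episode above 0.02 m or angle between tofu_tub's own z axis and vertical above 0.3 rad).
It also fails if it takes over 38 s, if anything falls off the work surface, if the arm or the gripper's body presses on something with over 40 N, if the wrist force passes 120 N, or if a joint passes its speed limit or range.

ROBOT

A 6-joint arm with a two-finger parallel gripper is mounted at the origin on the work surface. World frame = base frame: x ahead of the robot, y to its left, z up, the work surface at z = 0. Lengths are in m, angles in degrees, forces in N, time in s.
With the tool pointing down it reaches from about 0.35 to 0.875 m from the base axis. Payload 4.2 kg.
Tool frame: the origin (TCP) lies midway between the tips of the shut fingers; the grasp point (between the pads) lies 19 mm behind it; y points along the fingers, z is the direction in which the jaws open and shut, and the axes are right-handed (so a half turn about y gives the same grasp; the last joint's range is limited). The gripper opens to 87 mm and grips with 3 to 60 N. Pads are 19 mm wide; open, the fingers measure 117 mm over their backs; the gripper's body (75 mm by 190 mm) begins 51 mm behind the grasp point.
Start: joints at [-58.637, 22.042, 0.453, 0, -68.411, -14.817], TCP at [0.178, -0.599, 0.223] pointing down, gripper open.
Joint ranges: [-179.83, 179.83], [-69.29, 118.12], [-61.27, 80.66], [-181.25, 117.63], [-171.15, -9.14], [-177.46, 177.46]. Speed limits (degrees/s): [159.86, 159.86, 180, 180, 180, 180].

INTERFACE

Orientations are given as [roll, pitch, yaw] about the fixed x, y, z axes, in that order (R = Rz(yaw) Ry(pitch) Rx(roll)).
In Python, from workcell import env gives the robot as it stands. The module is installed in compiled form; this text tells all that it offers. Calls block until the motion is done:
- env.goto(position, orientation): joint-space move of the TCP to a pose.
- env.move_straight(position, rotation=None, rate=0.15, force_limit=None): straight line of the TCP; rotation=None keeps the orientation; rate is the mean speed in m/s. With force_limit (N) it stops when the force on the tool has changed by that much, and returns True; else False.
- env.set_joints(angles): joint-space move.
- env.gripper_to(opening, grasp_force=None): opening from 0.0 (shut) to 1.0 (fully open); grasp_force is the grip in N (None keeps the last); returns when the fingers have stopped.
- env.dwell(seconds).
- env.inverse_kinematics(position, orientation): joint angles nearest the present ones, or None.
- env.read_state(): the state.
- env.grab_frame(name): name is "side" or "top" or "wrist"; returns a dict with "image" (400x640x3 uint8, blue, green, red), "fx", "fy", "cx", "cy" (pixels), "D" ([k1, k2, p1, p2, k3] as OpenCV has them; the pictures are not rectified), "position" and "orientation" of the camera in the world. Camera axes: x right, y up, looking along -z (the intrinsics and any distortion apply to the point x, -y, -z); pixel columns grow to the right and rows downward; lengths in m; the calibration is good to about 2 mm. A picture is of the moment at which its call begins. There is no depth.
A pose or a line that the arm cannot do raises env.Unreachable and nothing moves.
- env.close_job(): hands the job in, once; it reports no verdict.
Trained networks look in a picture, given as the dict that the camera call returned (one of the last four; its "shot" number tells which), for a name from the list of things; names that differ only in an ending like _2 or _b are one class to them, and where a whole thing is asked for, a point or a joint stands for the part that bears it (a point fixed in the world has none). Each returns a list of dicts, best first, with "score" (0 to 1); they miss things now and then, are a little off and sometimes report something else, mostly with a low value. They report only what shows in the picture. A call takes as long as a camera call.
- env.search_frame(picture, thing): "xyz" ([x, y, z] in m, in world coordinates, good to about 4 mm: the middle of the surface that is visible of it).
- env.trace(picture, thing): "mask" (400x640 bool, what is visible of it).
The state is a dict: "clock": time; "joint_positions": joint angles; "qvel": joint speeds; "joint_torque": joint torques, N m; "position": TCP position; "tool_rot": TCP orientation; "force": force on the tool from outside, world axes, zero at the start; "wrist_torque": the same for the moment, N m; "opening": opening from 0.0 (shut) to 1.0 (fully open).
Only numpy, scipy, OpenCV 4.12 (cv2) and the standard library are available. Lean on these libraries where they do the work, as an engineer would, in place of code of your own. Each camera call takes 0.05 s, during which the arm holds its last target. There are 200 camera calls.

## Working session

There is one attempt and no reset: what is moved stays moved. The work goes in short steps, each a Python script; the robot and the scene stay as the last script left them, time stands still between calls to the robot, and variables do not carry over. Pictures are saved under pics/ and viewed, about 8 in all and at most 12, crops included, and the job is handed in when it is done.

```bash
mkdir -p pics
cat > h.py <<'E'
from workcell import env
import numpy as np, cv2
from scipy.spatial.transform import Rotation as R
def pose(p):
    o=np.array(p["orientation"],float)
    if o.shape==(3,3): return o
    return R.from_euler('xyz',o,degrees=True).as_matrix()
def proj(p,X):
    c=(np.atleast_2d(X)-p["position"])@pose(p)*[1,-1,-1]
    K=np.array([[p["fx"],0,p["cx"]],[0,p["fy"],p["cy"]],[0,0,1.]])
    return cv2.projectPoints(c,np.zeros(3),np.zeros(3),K,np.array(p["D"],float))[0][:,0]
def ray(p,uv,z):
    K=np.array([[p["fx"],0,p["cx"]],[0,p["fy"],p["cy"]],[0,0,1.]])
    n=cv2.undistortPoints(np.array(uv,float).reshape(-1,1,2),K,np.array(p["D"],float))[:,0]
    d=np.c_[n[:,0],-n[:,1],-np.ones(len(n))]@pose(p).T
    o=np.array(p["position"]); return o+d*((z-o[2])/d[:,2:])
E
python3 - <<'E'
from h import *
np.set_printoptions(precision=4,suppress=True)
ims=[]
for n in("top","side"):
    p=env.grab_frame(n); ims.append(p["image"]); cv2.imwrite(f"pics/{n}.png",p["image"])
    print(n,p["position"],p["orientation"])
    for t in("dial_top","dial_index","dial","warmer","pan","jar","beaker","tofu_tub"):
        print(t,[(round(d["score"],2),np.round(d["xyz"],4)) for d in env.search_frame(p,t)[:2]])
    m=env.trace(p,"dial")
    if m:
        m=m[0]["mask"]; v,u=np.nonzero(m); print("mask",m.sum(),u.min(),u.max(),v.min(),v.max())
        pts=ray(p,np.c_[u,v],.085); print(pts.mean(0),cv2.minEnclosingCircle(pts[:,:2].astype(np.float32)))
s=env.read_state(); print(s["position"],s["tool_rot"],s["clock"],s["force"])
E
```

```text
top [0.534  0.0808 0.8974] [  9.4665   0.4018 -91.2387]
dial_top [(0.82, array([0.5849, 0.1255, 0.085 ]))]
dial_index [(0.75, array([0.5878, 0.1277, 0.0801])), (0.54, array([0.7682, 0.1028, 0.1063]))]
dial [(0.57, array([0.5837, 0.1282, 0.0848]))]
warmer [(0.79, array([0.641 , 0.1079, 0.0624]))]
pan [(0.83, array([0.7667, 0.1032, 0.1055]))]
jar [(0.87, array([ 0.6172, -0.0518,  0.0937]))]
beaker [(0.78, array([0.7403, 0.2919, 0.0471]))]
tofu_tub [(0.81, array([0.8425, 0.2571, 0.0538]))]
mask 1441 280 322 217 259
[0.5874 0.1268 0.085 ] ((0.5875464081764221, 0.1268797069787979), 0.04850165173411369)
side [0.0892 0.6143 0.7301] [  49.9053    0.5754 -132.3442]
dial_top [(0.77, array([0.5816, 0.1348, 0.0871]))]
dial_index []
dial [(0.69, array([0.5826, 0.1401, 0.0835]))]
warmer [(0.97, array([0.601 , 0.151 , 0.0611]))]
pan [(0.65, array([0.7489, 0.1131, 0.101 ]))]
jar [(0.56, array([ 0.604 , -0.0479,  0.0664]))]
beaker [(0.72, array([0.7172, 0.2941, 0.0592]))]
tofu_tub [(0.87, array([0.8363, 0.2739, 0.0557]))]
mask 1807 303 354 207 250
[0.5793 0.136  0.085 ] ((0.5804714560508728, 0.1357831358909607), 0.05856247991323471)
[ 0.178  -0.5991  0.2226] [-90.0012   0.0003  16.5476] 1.0 [-0.0815  0.4073  0.662 ]
```

View pics/top.png

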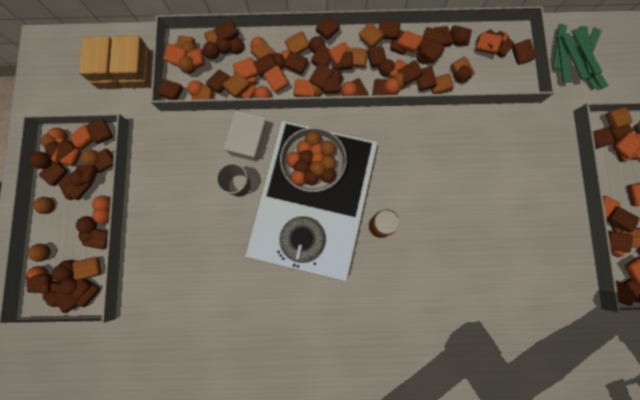

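View pics/side.png

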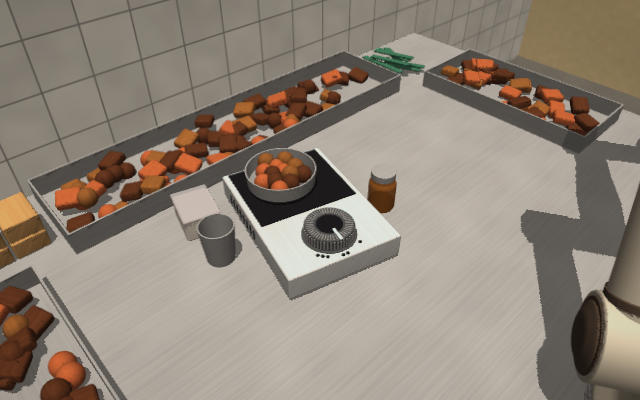

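Top view: the dial is around (302,240), the index line points to about (298,257), and the marks lie near (279,254), (296,266) and (315,263). The line seems to be on the middle mark, so I'll zoom in and measure.

Run:
```python
from h import *
p=env.grab_frame("top")
cv2.imwrite("pics/crop.png",cv2.resize(p["image"][205:280,245:355],None,fx=7,fy=7,interpolation=cv2.INTER_CUBIC))
W=ray(p,[[247,257],[346,278],[376,141],[281,123]],.06); print(W.round(3))
c=W.mean(0); f=(W[0]+W[1])/2-(W[2]+W[3])/2; f/=np.linalg.norm(f)
print("centre",c,"front ang",np.degrees(np.arctan2(f[1],f[0])),"dial pred",c+f*.1)
I=ray(p,[[298,257]],.085)[0]-[.5875,.127,.085]; print("idx ang",np.degrees(np.arctan2(I[1],I[0])),np.linalg.norm(I))
for y in(0,-14,14): print(y,env.inverse_kinematics([.553,.127,.12],[-90,0,y]))
```

```text
[[ 0.549  0.253  0.06 ]
 [ 0.498  0.028  0.06 ]
 [ 0.819 -0.054  0.06 ]
 [ 0.87   0.174  0.06 ]]
centre [0.68393762 0.10028452 0.06      ] front ang 165.8304138655559 dial pred [0.58698008 0.1247638  0.06      ]
idx ang 169.23023644860487 0.04166480226560414
0 [ 2.92920333e+01  2.19204231e+01 -1.58234464e+01 -2.54444375e-14
 -5.22561305e+01 -1.19292033e+02]
-14 [ 2.92920333e+01  2.19204231e+01 -1.58234464e+01 -2.54444375e-14
 -5.22561305e+01 -1.33292033e+02]
14 [ 2.92920333e+01  2.19204231e+01 -1.58234464e+01 -2.54444375e-14
 -5.22561305e+01 -1.05292033e+02]
```

View pics/crop.png

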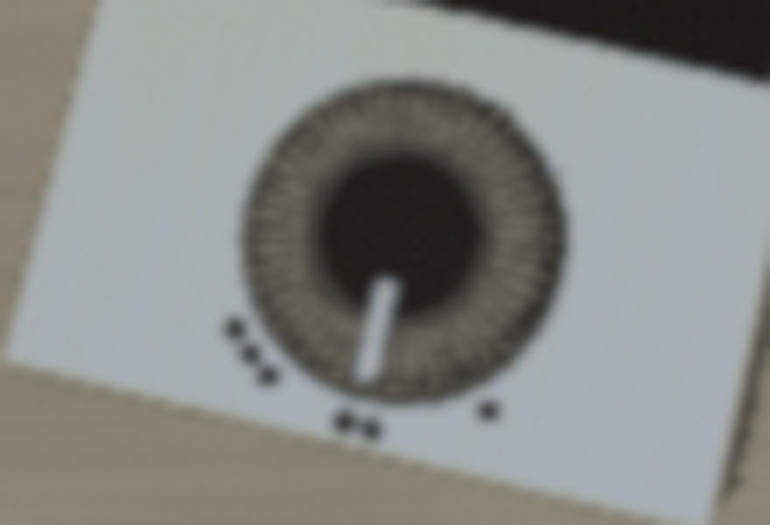

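The index line points at the two-dot mark, so the dial stands at 0.7. The target is the three-dot mark, clockwise towards image left. Next I'll shut the gripper, come in from above and touch the dial.

```bash
cat >> h.py <<'E'
C=np.array([.5873,.1262]); r=.035
def at(phi,z):
    a=np.radians(phi); return [C[0]+r*np.cos(a),C[1]+r*np.sin(a),z],[-90,0,phi-180]
def st():
    s=env.read_state(); print(round(s["clock"],2),np.round(s["position"],4),"F",np.round(s["force"],2),"op",round(s["opening"],2))
    return s
E
python3 - <<'E'
from h import *
env.gripper_to(0.0)
env.goto(*at(192,.22)); env.goto(*at(192,.105)); st()
print(env.move_straight(at(192,.075)[0],rate=.02,force_limit=8)); st()
p=env.grab_frame("side"); cv2.imwrite("pics/touch.png",cv2.resize(p["image"][130:300,220:440],None,fx=3,fy=3))
E
```

```text
5.96 [0.5541 0.1187 0.1057] F [ 0.54 -1.07  0.38] op 0.01
True
6.93 [0.553  0.1187 0.0854] F [-1.4   0.16  4.79] op 0.0
```

View pics/touch.png

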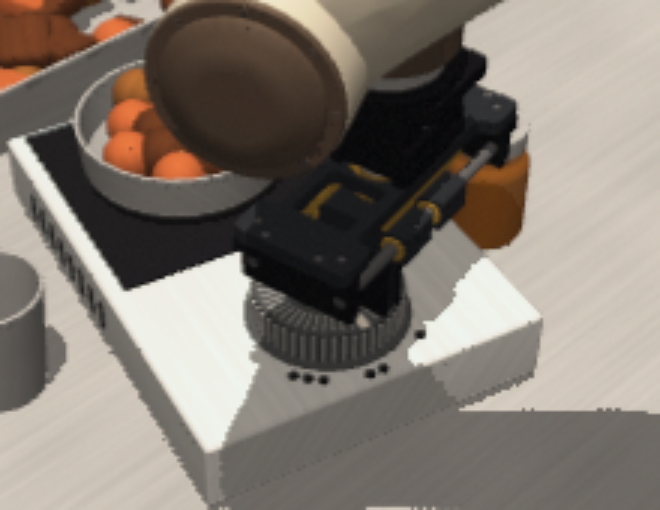

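The fingertip rests on the dial's ring at about 5 N and is clear of the pan and jar. I'll press to about 12 N and drag with force feedback on z.

Run:
```python
from h import *
z=.0848
for i in range(14):
    env.move_straight(at(192,z)[0],rate=.01); f=env.read_state()["force"][2]
    if f>10: break
    z-=.0004
print("z",z); st()
for k in range(1,13):
    p,o=at(192-4*k,z); env.move_straight(p,o,rate=.03); s=env.read_state(); f=s["force"]; print(k,round(z,4),np.round(f,1),np.round(s["wrist_torque"],2),round(s["clock"],2))
    z+=np.clip((f[2]-12)*.00008,-.0005,.0005)
p=env.read_state()["position"]
env.move_straight([p[0],p[1],.13],rate=.08); st()
env.goto([.40,-.10,.25],[-90,0,-40]); st()
p=env.grab_frame("top"); cv2.imwrite("pics/after.png",cv2.resize(p["image"][205:280,245:355],None,fx=7,fy=7,interpolation=cv2.INTER_CUBIC))
```

```text
z 0.08360000000000001
7.98 [0.5531 0.1187 0.0853] F [-4.06 -0.23 11.84] op 0.0
1 0.0836 [-2.9 -2.7 11.4] [-0.47  1.12 -0.01] 8.23
2 0.0836 [-3.9 -2.6 11.5] [-0.7   1.05 -0.02] 8.48
3 0.0835 [-3.5 -1.8 12.3] [-0.84  1.05 -0.07] 8.73
4 0.0835 [-3.2 -1.5 11.8] [-0.67  1.13 -0.03] 8.98
5 0.0835 [-3.4 -1.  11.9] [-0.26  1.16 -0.02] 9.23
6 0.0835 [-4.2  0.4 12.2] [ 0.26  1.16 -0.02] 9.48
7 0.0835 [-3.5  0.8 10. ] [ 0.52  1.06 -0.03] 9.73
8 0.0834 [-3.3  2.5 11.3] [ 0.65  1.01 -0.08] 9.98
9 0.0833 [-3.5  1.1 10.1] [0.45 0.91 0.01] 10.23
10 0.0832 [-4.2  1.  11.7] [0.27 0.95 0.01] 10.48
11 0.0831 [-3.9 -0.2 12. ] [0.07 0.99 0.01] 10.73
12 0.0831 [-1.9 -1.4 12.2] [-0.37  1.04  0.  ] 10.98
11.72 [0.5592 0.1466 0.1294] F [ 0.1  -0.47 -0.73] op 0.01
12.93 [ 0.4005 -0.0996  0.2495] F [ 0.6  -0.05 -0.25] op 0.0
```

View pics/after.png

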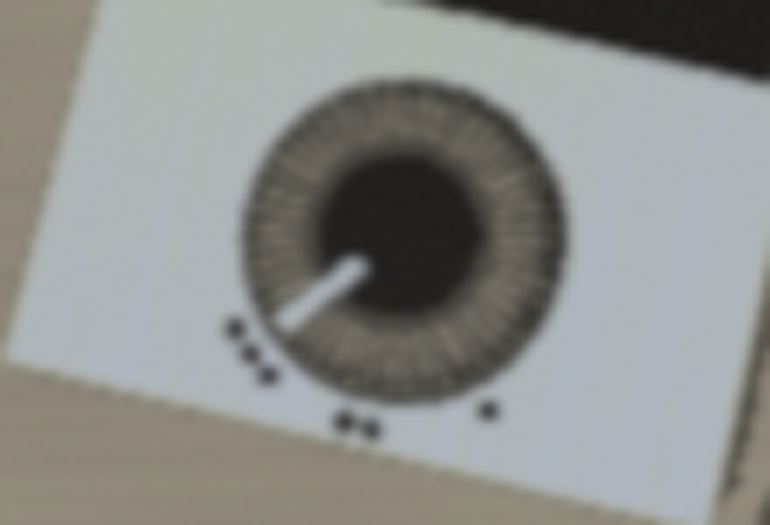

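The line now points at the three-dot mark; its outer end moved from crop pixel (368,378) to (285,327). The arm is clear, so I'll check the neighbours and hand in.

Run:
```python
from h import *
p=env.grab_frame("top")
for t in("pan","jar","beaker","tofu_tub"): print(t,[np.round(d["xyz"],4) for d in env.search_frame(p,t)[:1]])
c=ray(p,[[245+403/7,205+242/7]],.085)[0]; a=[np.arctan2(*(ray(p,[[245+u/7,205+v/7]],.085)[0]-c)[[1,0]]) for u,v in((368,378),(285,327))]
print("turn",a[0]-a[1]); st(); env.close_job()
```

```text
pan [array([0.7659, 0.103 , 0.1054])]
jar [array([ 0.6154, -0.0529,  0.0968])]
beaker [array([0.7378, 0.2918, 0.0436])]
tofu_tub [array([0.8401, 0.2578, 0.0549])]
turn 0.700437937469041
13.22 [ 0.4004 -0.0996  0.2495] F [-0.81 -0.61  0.13] op 0.01
the job is handed in; nothing more can be done
```

The dial is one click further clockwise: it went from two dots to three dots, and I handed the job in at 13.2 s of the 38 s allowed. I pressed the shut fingertips on its ribbed top with about 12 N, dragged them 48° clockwise, then lifted off and moved clear.

- **Dial:** the last picture shows the index line at the three-dot mark. The turn measured from the pictures is 0.70 rad, against 0.7 rad for one click.
- **Pan, jar, beaker and tub:** each was found within about 5 mm of its starting place, roughly the detector's accuracy. I did not measure their tilt.
- **Contact:** the arm stood clear with almost no force on the tool.

No check failed. At the start the side camera's dial position was about 1 cm off the top camera's; I used the top camera, and the box outline agreed with it to about 2 mm.

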